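# Hang the cutlery drainer on the rail and slide it to its place

### The arm

A 7-joint arm with a two-finger parallel gripper is mounted at the origin on the work surface. World frame = base frame: x ahead of the robot, y to its left, z up, the work surface at z = 0. Lengths are in m, angles in rad, forces in N, time in s.
With the tool pointing down it reaches from about 0.425 to 0.925 m from the base axis. Payload 6.8 kg.
Tool frame: the origin (TCP) lies at the very end of the fingers, on their centre line; the grasp point (between the pads) lies 19 mm behind it; z points along the fingers, y is the line along which they close (so a half turn about z gives the same grasp; the last joint's range is limited). The gripper opens to 85 mm and grips with 20 to 120 N. Pads are 22 mm wide; open, the fingers measure 114 mm over their backs; the gripper's body (76 mm by 85 mm) begins 54 mm behind the grasp point. The pads swing forward as they close: fully open they stand 13 mm farther back than shut.
Start: joints at [1.191, 0.477, 0.022, 1.555, -0.011, 1.109, -0.083], TCP at [0.181, -0.65, 0.201] pointing down, gripper open.
Joint ranges: [-2.96, 2.96], [-0.34, 2.1], [-1.41, 1.46], [0.24, 2.44], [-1.37, 4.51], [0.17, 1.92], [-2.96, 2.96]. Speed limits (rad/s): [2.39, 2.39, 3.14, 3.14, 3.14, 3.14, 3.14].

### API

Orientations are given as a rotation vector (axis times angle).
In Python, from bench import r gives the robot as it stands. The module is installed in compiled form; this text tells all that it offers.
- The arm moves only by the tool servo_tool, never from a script. Its argument "commands" is a list of rows, each a list of 7 numbers: the turn, a rotation vector about the world's x, y, z in degrees, then the shift along the world's x, y, z in mm, then the closure, from 0 (fully open) to 1 (shut). A call has 1 to 5 rows; each row is the pose to reach, as a shift and turn from the pose commanded when the call began; what a row does not reach only later rows make up. A row lasts 1/12 s, in which the tool goes at most 41.7 mm and 7.16 degrees, less where a joint would pass 70% of its speed; a pose out of reach is approached as far as the arm can. A call with a gripper value outside its range is refused whole. The fingers move at their own pace and stop on an object; "force" is the grip in N (left out, the last holds). Time passes only in rows, so rows that repeat a pose let the fingers close. It gives the time, the measured TCP pose, the force, the opening and the grip force at its end, in the units of the state.
- r.get_obs(): the state, without advancing time (a new reading comes with each control period).
- r.grab_frame(name): name is "scene" or "top"; returns (picture, depth): 420x560x3 uint8, blue, green, red; 420x560 float32, m along the optical axis (not along the pixel's ray), 0 where there is no reading.
- r.camera_info(name): a dict with "vertical_fov" (degrees; the focal length in pixels is half the picture's height over the tangent of half this angle, whatever the lens; pixels are square), "cx", "cy" (the principal point, pixels), "D" ([k1, k2, p1, p2, k3] as OpenCV has them; the pictures are not rectified), "cam_to_world" (4x4, takes a point from camera to world coordinates). Camera axes: x right, y up, looking along -z (the intrinsics and any distortion apply to the point x, -y, -z); pixel columns grow to the right and rows downward; lengths in m; the calibration is good to about 2 mm. A picture is of the moment at which its call begins. camera_info takes no time and is no camera call.
- r.hand_in(): hands the job in; it is judged then, once.
The state is a dict: "clock": time; "joints": joint angles; "qvel": joint speeds; "tau": joint torques, N m; "tcp_pos": TCP position; "orientation": TCP orientation; "contact_force": force on the tool from outside, world axes, zero at the start; "moment": the same for the moment, N m; "grip_width": finger opening in m; "gripper_force": force on a finger pad.
Only numpy, scipy, OpenCV 4.12 (cv2) and the standard library are available. Lean on these libraries where they do the work, as an engineer would, in place of code of your own. Each camera call takes 0.05 s, during which the arm holds its last target. There are 200 camera calls.

### The job

Pick up the steel cutlery drainer by its black grip and hook it over the open end of the rail, the stretch with no shelf above it. Then slide it along the rail, under the wire shelf, until its hook is in line with the diamond marker on the shelf, and leave it hanging there straight and still. Leave all the other kitchenware where it stands.

Things in the scene. Friction and masses are not known exactly. Their poses are not given: they have to be found in the camera images.
- caddy: cutlery drainer, loose, 220 to 410 g: upright perforated steel cup, 80 mm across, 80 mm high, 3 mm wall, with a black grip and an open steel strap hook above its rim; 197 mm high in all. Starts upright on the counter. Origin: centre of its underside; z up; +x to the side where the hook's free leg is, -x to the grip's side.
- caddy_grip (a point): centre of the black grip, a block 20 (x) by 22 (y) by 40 mm high at caddy x = -42, y = 0, height 117 mm: 42 mm to -x of and 68 mm below caddy_bay. Pinch it across its y faces. The cup's rim is 37 mm below this point. Only the 18 mm wide strap runs up from the grip to the hook. Axes as the drainer's.
- caddy_bay (a point): point in the hook where the rail's axis lies when hung: caddy x = 0, y = 0, height 185 mm. Hook: strap 18 mm wide (y), 4 thick, an upside-down U in the xz plane with a roof-shaped top 12 mm above this point; inner gap 28 mm; the free leg's flared tip ends 38 mm below, at x = +24 mm. Passing over the rail needs this point 46 mm above the rail's axis. Axes as the drainer's.
- rail: rail unit, fixed: horizontal steel bar, diameter 12 mm, along the unit's y, its axis at x = 0, 240 mm above the counter, from y = -230 to +240 mm, on 16 mm posts with 56 mm round feet. Open above from y = +60 to +230 mm; a wire shelf covers the rest (see shelf_edge). Origin on the counter under the axis; z up; +x away from the robot.
- shelf_edge (a point): middle of the wire shelf's front edge, top (unit x = -39, y = -90, height 278 mm). Shelf spans unit x = -39 to +103, y = -233 to +54; its underside is 31 mm above the rail's axis, too low to hook on there. 12 mm legs at x = +99, jars 67 mm high on it. A tool straight down on the grip would hit the shelf; leaning back to -x by 30 to 45 degrees it passes in front. Axes: unit's.
- rail_open (a point): middle of the open stretch, on the rail's axis (rail unit's y = +145 mm, height 240 mm). Axes as the rail unit's.
- marker: the marker, fixed: a flat black strip 12 mm wide lying across the top of the shelf, with an upright diamond (31 mm tall) at its front and its rear end. Origin on top of the shelf, straight above the rail's axis (38 mm above it); axes as the rail unit's. The drainer belongs at the same y along the rail. After release it may swing a little for a second or two.
- saucer: white saucer, 130 mm across, 18 mm high, on the counter beneath the rail; origin under its centre
- mug: blue mug, 76 mm across, 88 mm high, handle at +y; origin under its centre
- tumbler: plain steel tumbler without hook, 72 mm across, 100 mm high; origin under its centre
- soap: green washing-up bottle, 64 mm across, 190 mm high, left of the rail; origin under its centre
- jar: glass jar with wooden lid, 68 mm across, 100 mm high; origin under its centre
- spatula: wooden-handled spatula lying flat, handle towards its -x; origin under its middle
Mind the look-alikes: they are no part of the job. What is shaped like the caddy but red or yellow is not meant.

How it is judged:
On the way:
1. the drainer's hook is over the rail in the open stretch, down on the rail (x of caddy_bay in the frame of rail between -0.012 and 0.012 m and z of caddy_bay in the frame of rail between 0.23 and 0.251 m and y of caddy_bay in the frame of rail between 0.06 and 0.235 m), for 0.2 s.
At the end, for the whole second after the job is handed in: The drainer hangs by its hook on the rail (rail's axis within 12 mm of the hook's inside point across, and about 10 mm in height), within 13 mm of the marker along the rail, less than 0.2 rad from upright, at rest (slower than 50 mm/s) with its weight on the rail (x of caddy_bay in the frame of rail between -0.012 and 0.012 m and z of caddy_bay in the frame of rail between 0.23 and 0.251 m and y of caddy_bay in the frame of marker between -0.013 and 0.013 m and angle between caddy's own z axis and vertical below 0.2 rad and linear speed of caddy below 0.05 m/s and contact force between caddy and rail above 0.8 N); the robot touches nothing.
It fails at once if a piece of other kitchenware is moved by more than 30 mm (distance of any of saucer, mug, tumbler, soap, jar, spatula from where it was at the start of the episode above 0.03 m).
It also fails if it takes over 58 s, if anything falls off the work surface, if the arm or the gripper's body presses on something with over 40 N, if the wrist force passes 120 N, or if a joint passes its speed limit or range.

## Working session

There is one attempt and no reset: what is moved stays moved. The work goes in short steps, Python scripts to look and compute and a tool call to move; the robot and the scene stay as the last step left them, time stands still between calls to the robot, and variables do not carry over. Pictures are saved under pics/ and viewed, at most 10 in all, crops included, and the job is handed in when it is done.

Besides the shell and the picture viewer there is one more tool, called after "Emit:" in YAML: its name, and indented under it one key for each argument. servo_tool: Moves the arm, as the interface text tells. Its arguments: {"type":"object","properties":{"commands":{"type":"array"},"force":{"type":"number"}},"required":["commands"]}

```bash
mkdir -p pics
cat > h.py <<'E'
import numpy as np, cv2
from bench import r
def cam(n):
    i=r.camera_info(n); f=210/np.tan(np.radians(i["vertical_fov"])/2)
    K=np.array([[f,0,i["cx"]],[0,f,i["cy"]],[0,0,1]]); return K,np.array(i["D"],float),np.array(i["cam_to_world"])
def rays(n,px):
    K,D,T=cam(n); u=cv2.undistortPoints(np.array(px,float).reshape(-1,1,2),K,D).reshape(-1,2)
    d=np.c_[u[:,0],-u[:,1],-np.ones(len(u))]; return T[:3,3],d@T[:3,:3].T
def onz(n,px,z):
    o,d=rays(n,px); return o+d*((z-o[2])/d[:,2])[:,None]
def cloud(n,dep):
    v,u=np.mgrid[:420,:560]; o,d=rays(n,np.c_[u.ravel(),v.ravel()])
    P=o+d*dep.reshape(-1,1); P[dep.ravel()==0]=np.nan; return P.reshape(420,560,3)
def proj(n,P):
    K,D,T=cam(n); p=(np.atleast_2d(P)-T[:3,3])@T[:3,:3]; p=p*[1,-1,-1]
    return cv2.projectPoints(p,np.zeros(3),np.zeros(3),K,D)[0].reshape(-1,2)
E
python3 - <<'E'
from h import *
for n in("scene","top"):
    im,d=r.grab_frame(n); cv2.imwrite(f"pics/{n}0.png",im); np.save(n+"0.npy",d); print(n,r.camera_info(n))
o=r.get_obs();print(o["clock"],o["tcp_pos"],o["orientation"])
E
```

```text
scene {'vertical_fov': 46.19516403579722, 'cx': 285.729781708659, 'cy': 212.04188036189402, 'D': array([-0.06797317,  0.        ,  0.        ,  0.        ,  0.        ]), 'cam_to_world': array([[-7.07520681e-01, -4.81466867e-01,  5.17304690e-01,
         1.12155267e+00],
       [ 7.06691851e-01, -4.80937234e-01,  5.18927745e-01,
         5.94488138e-01],
       [-1.05542905e-03,  7.32727121e-01,  6.80521750e-01,
         1.01856545e+00],
       [ 0.00000000e+00,  0.00000000e+00,  0.00000000e+00,
         1.00000000e+00]])}
top {'vertical_fov': 48.85736233807535, 'cx': 272.3968203483016, 'cy': 209.42821586271586, 'D': array([-0.12537915,  0.        ,  0.        ,  0.        ,  0.        ]), 'cam_to_world': array([[ 0.0041173 ,  0.99060929, -0.13666116,  0.33047131],
       [-0.99985056,  0.00178351, -0.01719529, -0.03983908],
       [-0.01679008,  0.13671154,  0.9904686 ,  1.46041795],
       [ 0.        ,  0.        ,  0.        ,  1.        ]])}
0.1 [ 0.18104549 -0.64968734  0.1999292 ] [-3.11105855e+00 -4.25424417e-01  4.86240838e-04]
```

View pics/scene0.png

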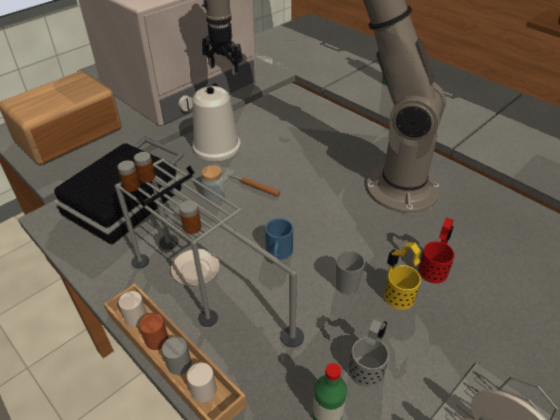

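View pics/top0.png

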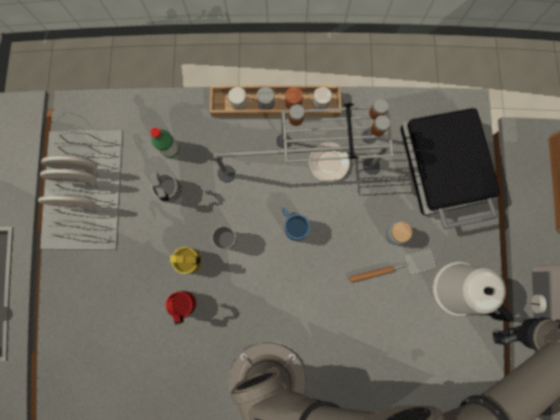

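Scene view: the steel caddy is at about (368,358), with its hook and grip at (378,328). In the top view it's at (167,188). The top view also shows the rail running from about (218,158) to the right and the black marker strip at x≈351, rows 103–157. I'll take enlarged crops and depth clouds next.

Run:
```python
from h import *
s=cv2.imread("pics/scene0.png");t=cv2.imread("pics/top0.png")
a=cv2.resize(s[310:390,335:415],(400,400),interpolation=cv2.INTER_CUBIC)
b=cv2.resize(t[160:220,135:195],(400,400),interpolation=cv2.INTER_CUBIC)
cv2.imwrite("pics/c1.png",np.hstack([a,b]))
cv2.imwrite("pics/c2.png",cv2.resize(t[90:190,200:400],(800,400),interpolation=cv2.INTER_CUBIC))
ct=cloud("top",np.load("top0.npy"));cs=cloud("scene",np.load("scene0.npy"))
# rail points: height 0.236-0.25 in top cloud
for n,c in(("top",ct),("scene",cs)):
    m=(abs(c[...,2]-.245)<.008)&(c[...,0]>.45)&(c[...,0]<.95)&(abs(c[...,1])<.4)
    P=c[m];print(n,len(P))
    L=cv2.fitLine(P[:,:2].astype(np.float32),cv2.DIST_HUBER,0,.01,.01).ravel();print("rail line",L,P.min(0),P.max(0))
    q=(P[:,:2]-L[2:])@[-L[1],L[0]];P=P[abs(q)<.01]
    print(P[P[:,1].argsort()][[0,-1]],len(P))
# marker strip
g=t.max(2);m=(g<45);m[:, :340]=0;m[:,362:]=0;m[:95]=0;m[165:]=0
v,u=np.nonzero(m);print("marker px",len(u))
P=onz("top",np.c_[u,v],.278);P=P[:,:2]
print("marker",P.mean(0),cv2.fitLine(P.astype(np.float32),cv2.DIST_HUBER,0,.01,.01).ravel(),P.min(0),P.max(0))
# caddy
for n,c in(("top",ct),("scene",cs)):
    box=(abs(c[...,0]-.66)<.2)&(abs(c[...,1]-.33)<.2)
    for lo,hi in((.06,.085),(.1,.14),(.14,.175),(.175,.21)):
        m=box&(c[...,2]>lo)&(c[...,2]<hi); v,u=np.nonzero(m)
        k=(u>335)&(u<415)&(v>310)&(v<395) if n=="scene" else (u>145)&(u<190)&(v>168)&(v<210)
        if k.sum():Q=c[v[k],u[k]];print(n,lo,k.sum(),Q.mean(0).round(4),Q.min(0).round(3),Q.max(0).round(3))
```

```text
top 524
rail line [ 0.05519202 -0.99847573  0.65495694 -0.01200242] [ 0.64170416 -0.33749419  0.23781691] [0.76981066 0.14358057 0.25186582]
[[ 0.68073381 -0.33749419  0.2379793 ]
 [ 0.64511615  0.14358057  0.2415998 ]] 520
scene 680
rail line [ 0.06521858 -0.997871    0.6572869   0.03740555] [ 0.64143413 -0.32308426  0.23700459] [0.78076182 0.14804109 0.25297157]
[[ 0.67865976 -0.32018388  0.23746802]
 [ 0.65006119  0.14804109  0.24325384]] 629
marker px 139
marker [ 0.70819026 -0.22378417] [ 0.99856615  0.0535322   0.70047176 -0.22397092] [ 0.63045782 -0.23868395] [ 0.78276341 -0.21039432]
top 0.06 121 [0.5966 0.3111 0.0734] [0.554 0.279 0.06 ] [0.635 0.358 0.085]
top 0.1 66 [0.5505 0.3027 0.1269] [0.542 0.294 0.1  ] [0.565 0.316 0.14 ]
top 0.14 77 [0.5727 0.3109 0.1526] [0.554 0.3   0.141] [0.618 0.322 0.175]
top 0.175 88 [0.5918 0.3171 0.1899] [0.575 0.305 0.175] [0.613 0.33  0.201]
scene 0.06 417 [0.5984 0.3255 0.0727] [0.552 0.283 0.06 ] [0.635 0.361 0.085]
scene 0.1 198 [0.6602 0.3361 0.1263] [0.542 0.313 0.1  ] [0.74  0.356 0.14 ]
scene 0.14 158 [0.637  0.3302 0.1563] [0.551 0.317 0.14 ] [0.736 0.345 0.175]
scene 0.175 237 [0.6354 0.327  0.1882] [0.572 0.309 0.175] [0.738 0.342 0.199]
```

View pics/c1.png

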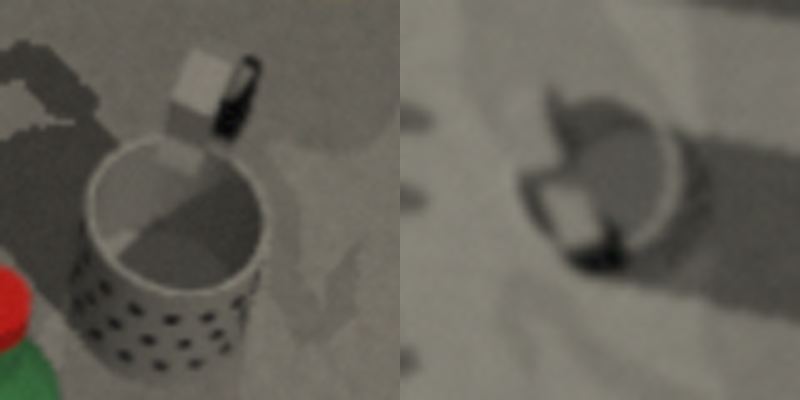

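View pics/c2.png

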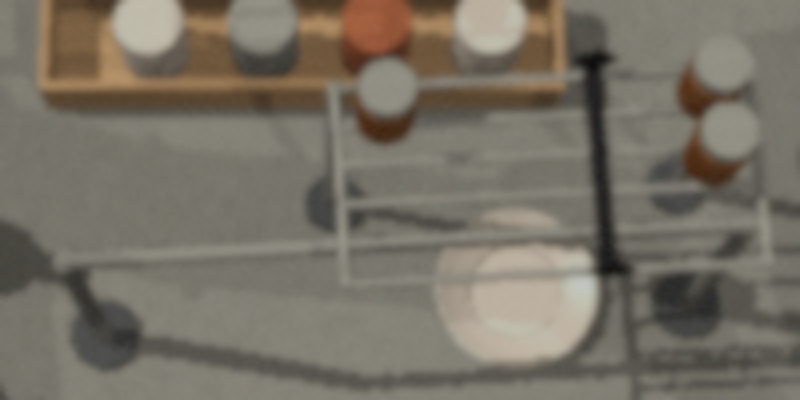

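The crops show the grip (black) on the robot's side of the caddy, with the hook on the far side. The strap top is at about (563−400, 210) in the right crop. The marker strip runs from crop (592,60) to (612,268), and the rail's open end is at crop (60,262).

Run:
```python
from h import *
from scipy.spatial.transform import Rotation as R
s=cv2.imread("pics/scene0.png");t=cv2.imread("pics/top0.png")
def blob(im,x0,x1,y0,y1,th):
    m=im.max(2)<th;k=np.zeros_like(m);k[y0:y1,x0:x1]=1
    n,l,st,c=cv2.connectedComponentsWithStats((m&k).astype(np.uint8));i=1+st[1:,4].argmax();print(st[i],c[i]);return c[i]
a=blob(s,374,392,318,340,50);b=blob(t,155,173,188,204,50)
o1,d1=rays("scene",[a]);o2,d2=rays("top",[b]);A=np.c_[d1[0],-d2[0]];k=np.linalg.lstsq(A,o2-o1,rcond=None)[0]
print("grip tri",o1+d1[0]*k[0],o2+d2[0]*k[1]); print("top ray at z.125",onz("top",[b],.125))
# roof of hook: c1 right corner pixels quads, z~.195
q=np.array([[545,190],[580,185],[600,225],[560,240]])-[400,0]; q=q/6.667+[135,160]-.5
P=onz("top",q,.193);print("hook top",P,P.mean(0))
q=np.array([[200,50],[236,65],[215,115],[178,105]])/5+[335,310]-.5
P=onz("scene",q,.190);print("hook scene",P,P.mean(0))
# rail two ways
q=np.array([[60,262],[340,243]])/4+[200,90]-.5;print("rail top",onz("top",q,.24))
cs=cloud("scene",np.load("scene0.npy"));ct=cloud("top",np.load("top0.npy"))
for c in(ct,cs):
    m=(abs(c[...,2]-.245)<.007)&(abs(c[...,0]-.655)<.02)&(c[...,1]>-.03)&(c[...,1]<.16)
    P=c[m];print("rail pts",len(P),np.polyfit(P[:,1],P[:,0],1),P[:,1].max(),P[:,2].mean())
for nm,(u,v) in dict(kettle=(470,290),mug=(297,227),tumbler=(224,238),soap=(160,140),jar=(401,232),yellow=(185,260)).items():print(nm,ct[v,u].round(3))
R0=R.from_rotvec(r.get_obs()["orientation"]);print(R0.as_matrix().round(3))
```

```text
[378 326   8  12  52] [381.30769231 332.25      ]
[161 195   8   6  30] [165.33333333 198.13333333]
grip tri [0.54752601 0.31387716 0.09879656] [0.5523045  0.30715955 0.09786377]
top ray at z.125 [[0.54788653 0.30024883 0.125     ]]
hook top [[0.56578717 0.31015118 0.193     ]
 [0.56790697 0.29513274 0.193     ]
 [0.55073387 0.28584966 0.193     ]
 [0.54432832 0.30280089 0.193     ]] [0.55718908 0.29848362 0.193     ]
hook scene [[0.58994544 0.31359542 0.19      ]
 [0.58551954 0.32832154 0.19      ]
 [0.61018453 0.33669702 0.19      ]
 [0.61677208 0.32342447 0.19      ]] [0.6006054  0.32550961 0.19      ]
rail top [[ 0.64831815  0.13977775  0.24      ]
 [ 0.66127625 -0.0508816   0.24      ]]
rail pts 278 [-0.05529863  0.65522181] 0.14358057373418437 0.24489534066343985
rail pts 383 [-0.06485997  0.65891084] 0.1480410899855113 0.2429649225345656
kettle [ 0.283 -0.553  0.22 ]
mug [ 0.475 -0.092  0.012]
tumbler [0.44  0.138 0.004]
soap [0.719 0.318 0.148]
jar [ 0.451 -0.398  0.1  ]
yellow [0.365 0.23  0.156]
[[ 0.963  0.268 -0.001]
 [ 0.268 -0.963  0.002]
 [-0.    -0.002 -1.   ]]
```

Estimates so far:

| Item | World position (m) / angle |
|---|---|
| Caddy centre | (.596, .320), yaw 19.5° |
| Grip | (.556, .306, .117) |
| Rail | x = .657 − .058·y, yaw 3.3° |
| Open-stretch middle | (.654, .05) |
| Marker | y ≈ −.225 on the rail |

I'll start moving by going up, then around.

Emit:
servo_tool:
  commands:
    - [0,0,0,0,0,40,0]
    - [0,0,0,0,0,80,0]
    - [0,0,0,0,0,120,0]
    - [0,0,0,0,0,160,0]
    - [0,0,0,0,0,200,0]

```text
clock: 0.52
tcp_pos: [0.181, -0.6497, 0.4024]
orientation: [-3.112, -0.425, 0.0]
contact_force: [0.5, -1.4, 0.1]
grip_width: 0.0851
gripper_force: 0.0
```

Emit:
servo_tool:
  commands:
    - [0,0,0,27,30,0,0]
    - [0,0,0,54,60,0,0]
    - [0,0,0,81,90,0,0]
    - [0,0,0,108,120,0,0]
    - [0,0,0,135,150,0,0]

```text
clock: 0.93
tcp_pos: [0.317, -0.4984, 0.4004]
orientation: [-3.112, -0.425, 0.001]
contact_force: [0.4, -0.9, 1.0]
grip_width: 0.0851
gripper_force: 0.0
```

Emit:
servo_tool:
  commands:
    - [0,0,0,24,32,0,0]
    - [0,0,0,48,64,0,0]
    - [0,0,0,72,96,0,0]
    - [0,0,0,96,128,0,0]
    - [0,0,0,120,160,0,0]

```text
clock: 1.35
tcp_pos: [0.4368, -0.3384, 0.4006]
orientation: [-3.112, -0.425, 0.001]
contact_force: [1.1, -0.5, -0.3]
grip_width: 0.0852
gripper_force: 0.0
```

Emit:
servo_tool:
  commands:
    - [0,0,0,6,39,0,0]
    - [0,0,0,12,78,0,0]
    - [0,0,0,18,117,0,0]
    - [0,0,0,24,156,0,0]
    - [0,0,0,30,195,0,0]

```text
clock: 1.77
tcp_pos: [0.4659, -0.1433, 0.4005]
orientation: [3.113, 0.425, -0.001]
contact_force: [1.3, 0.3, -0.1]
grip_width: 0.0852
gripper_force: 0.0
```

Emit:
servo_tool:
  commands:
    - [0,0,1,3,39,0,0]
    - [0,0,2,6,78,0,0]
    - [0,0,3,9,117,0,0]
    - [0,0,4,12,156,0,0]
    - [0,0,4,15,195,0,0]

```text
clock: 2.18
tcp_pos: [0.4807, 0.0515, 0.4007]
orientation: [3.095, 0.535, -0.0]
contact_force: [1.3, -0.7, -0.1]
grip_width: 0.085
gripper_force: 0.0
```

Emit:
servo_tool:
  commands:
    - [1.3,-3.8,0,-2,30,-10,0]
    - [2.7,-7.5,0,-4,60,-20,0]
    - [4,-11.3,0,-6,90,-30,0]
    - [5.3,-15.1,0,-8,120,-40,0]
    - [6.7,-18.9,0,-10,150,-50,0]

```text
clock: 2.6
tcp_pos: [0.4707, 0.2012, 0.3504]
orientation: [-2.991, -0.516, -0.534]
contact_force: [0.3, 0.6, -0.3]
grip_width: 0.0855
gripper_force: 0.0
```

Emit:
servo_tool:
  commands:
    - [1.3,-3.8,0,7,17,-30,0]
    - [2.7,-7.5,0,14,35,-60,0]
    - [4,-11.3,0,21,53,-90,0]
    - [5.3,-15.1,0,28,70,-120,0]
    - [6.7,-18.9,0,36,87,-150,0]

```text
clock: 3.02
tcp_pos: [0.5031, 0.2481, 0.2458]
orientation: [-2.893, -0.472, -0.921]
contact_force: [1.4, -0.7, 0.3]
grip_width: 0.0853
gripper_force: 0.0
```

Run:
```python
from h import *
from scipy.spatial.transform import Rotation as R
o=r.get_obs();M=R.from_rotvec(o["orientation"]).as_matrix();print(o["clock"],o["tcp_pos"],M.round(3).tolist(),o["joints"].round(2) if hasattr(o["joints"],"round") else o["joints"])
s,d=r.grab_frame("scene");t,e=r.grab_frame("top")
g=.019
cv2.imwrite("pics/p1.png",np.hstack([cv2.resize(s[220:400,300:480],(400,400)),cv2.resize(t[130:250,120:240],(400,400))]))
```

```text
3.0167 [0.50314697 0.24808627 0.24583596] [[0.773, 0.31, 0.553], [0.268, -0.95, 0.157], [0.574, 0.027, -0.818]] [ 0.07  0.01 -0.78  2.22  0.66  0.42 -2.5 ]
```

View pics/p1.png

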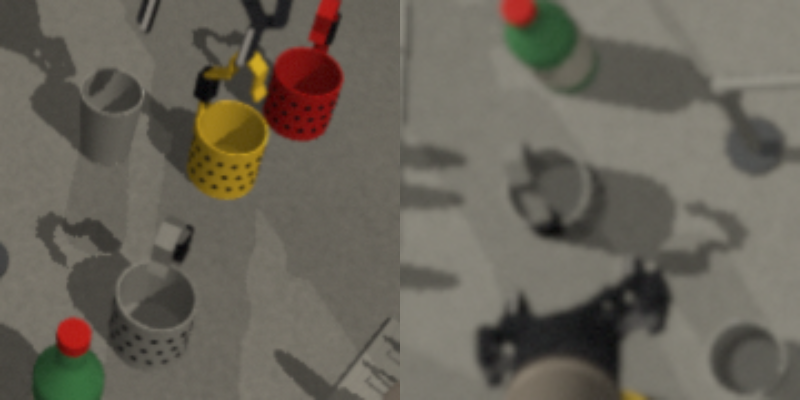

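The pictures show the caddy untouched and the gripper approaching from the lower right of it, so there's a clear corridor. The last move stopped short of its target, so I'll work out what remains.

```bash
cat >> h.py <<'E'
from scipy.spatial.transform import Rotation as R
def pose(psi,lean):
    p,a=np.radians([psi,lean]); z=np.array([np.sin(a)*np.cos(p),np.sin(a)*np.sin(p),-np.cos(a)]);y=np.array([np.sin(p),-np.cos(p),0])
    return np.c_[np.cross(y,z),y,z]
def todo(psi,lean,grasp,back=0):
    o=r.get_obs();M=pose(psi,lean);tcp=np.array(grasp)+M[:,2]*(.019-back)
    dv=np.degrees((R.from_matrix(M)*R.from_rotvec(o["orientation"]).inv()).as_rotvec())
    print("t",o["clock"],"turn",dv.round(1),"shift mm",((tcp-o["tcp_pos"])*1e3).round(1),"q",np.round(o["joints"],2))
E
python3 -c "
from h import *
todo(19.5,40,[.5564,.306,.117],.1)"
```

```text
t 3.1167 turn [ 3.2 -4.3  1.5] shift mm [  4.9  41.3 -66. ] q [ 0.06  0.01 -0.78  2.22  0.66  0.42 -2.5 ]
```

Emit:
servo_tool:
  commands:
    - [1,-1.4,0.5,2,14,-22,0]
    - [2,-2.8,1,3,28,-44,0]
    - [3.2,-4.3,1.5,5,41,-66,0]
    - [3.2,-4.3,1.5,5,41,-66,0]
    - [3.2,-4.3,1.5,5,41,-66,0]

```text
clock: 3.53
tcp_pos: [0.5168, 0.2575, 0.2127]
orientation: [-2.868, -0.469, -0.952]
contact_force: [0.1, -0.1, 0.6]
grip_width: 0.0856
gripper_force: 0.0
```

```bash
python3 -c "
from h import *
todo(19.5,40,[.5564,.306,.117],.1)
todo(19.5,40,[.5564,.306,.117],.0)"
```

```text
t 3.5333 turn [ 2.1 -2.9  1.3] shift mm [ -9.5  31.1 -33.6] q [-0.52  0.06 -0.21  2.28  0.91  0.34 -2.78]
t 3.5333 turn [ 2.1 -2.9  1.3] shift mm [  51.1   52.5 -110.3] q [-0.52  0.06 -0.21  2.28  0.91  0.34 -2.78]
```

Joint 7 is near its limit, so I'll turn the tool half a turn about its own axis, which gives the same grasp. First a test of the sign.

Emit:
servo_tool:
  commands:
    - [4,1.3,-5.5,-3,-2,12,0]
    - [8,2.6,-11,-6,-4,24,0]
    - [12,3.9,-16.5,-9,-6,36,0]
    - [16,5.2,-22,-12,-8,48,0]
    - [20,6.5,-27.5,-15,-10,60,0]

```text
clock: 3.95
tcp_pos: [0.5021, 0.251, 0.2688]
orientation: [-2.745, 0.296, -0.828]
contact_force: [-0.2, 1.0, 0.2]
grip_width: 0.0855
gripper_force: 0.0
```

```bash
python3 -c "
from h import *
todo(19.5,40,[.5564,.306,.117],.1)
print(R.from_rotvec(r.get_obs()['orientation']).as_matrix()[:,2])"
```

```text
t 3.95 turn [-16.8  -9.4  25.2] shift mm [  5.2  37.6 -89.7] q [-0.35 -0.05 -0.36  2.24  0.55  0.41 -2.95]
[ 0.56465865  0.18632345 -0.80401752]
```

Emit:
servo_tool:
  commands:
    - [-4,-1.3,5.6,0,0,0,0]
    - [-8,-2.6,11.2,0,0,0,0]
    - [-12,-3.9,16.9,0,0,0,0]
    - [-16,-5.2,22.5,0,0,0,0]
    - [-19.8,-6.5,28.1,0,0,0,0]

```text
clock: 4.37
tcp_pos: [0.503, 0.2488, 0.2673]
orientation: [-2.861, -0.585, -0.957]
contact_force: [-0.0, 0.2, 0.0]
grip_width: 0.0855
gripper_force: 0.0
```

Emit:
servo_tool:
  commands:
    - [-4,-1.3,5.6,0,0,0,0]
    - [-8,-2.6,11.2,0,0,0,0]
    - [-12,-3.9,16.9,0,0,0,0]
    - [-16,-5.2,22.5,0,0,0,0]
    - [-19.8,-6.5,28.1,0,0,0,0]

```text
clock: 4.78
tcp_pos: [0.5028, 0.249, 0.2672]
orientation: [2.51, 1.395, 0.933]
contact_force: [0.7, 0.1, 0.3]
grip_width: 0.0855
gripper_force: 0.0
```

```bash
python3 -c "
from h import *
todo(19.5,40,[.5564,.306,.117],.1)
print(R.from_rotvec(r.get_obs()['orientation']).as_matrix()[:,2])"
```

```text
t 4.7833 turn [ 24.6   4.9 -30. ] shift mm [  4.5  39.7 -88.1] q [-0.42 -0.06 -0.3   2.24  0.58  0.41 -1.74]
[ 0.567857    0.18323327 -0.80247367]
```

Emit:
servo_tool:
  commands:
    - [-4,-1.3,5.6,0,0,0,0]
    - [-8,-2.6,11.2,0,0,0,0]
    - [-12,-3.9,16.9,0,0,0,0]
    - [-16,-5.2,22.5,0,0,0,0]
    - [-19.8,-6.5,28.1,0,0,0,0]

```text
clock: 5.2
tcp_pos: [0.5028, 0.2489, 0.2672]
orientation: [1.874, 1.979, 0.795]
contact_force: [-0.2, -0.0, -0.2]
grip_width: 0.0855
gripper_force: 0.0
```

Emit:
servo_tool:
  commands:
    - [-4,-1.3,5.6,0,0,0,0]
    - [-8,-2.6,11.2,0,0,0,0]
    - [-12,-3.9,16.9,0,0,0,0]
    - [-16,-5.2,22.5,0,0,0,0]
    - [-19.8,-6.5,28.1,0,0,0,0]

```text
clock: 5.62
tcp_pos: [0.5028, 0.2489, 0.2672]
orientation: [1.143, 2.353, 0.606]
contact_force: [-0.8, -0.2, 0.3]
grip_width: 0.0854
gripper_force: 0.0
```

Emit:
servo_tool:
  commands:
    - [-4,-1.3,5.6,0,0,0,0]
    - [-8,-2.6,11.2,0,0,0,0]
    - [-12,-3.9,16.9,0,0,0,0]
    - [-16,-5.2,22.5,0,0,0,0]
    - [-19.8,-6.5,28.1,0,0,0,0]

```text
clock: 6.03
tcp_pos: [0.5028, 0.2489, 0.2672]
orientation: [0.372, 2.516, 0.381]
contact_force: [0.4, 0.0, 0.4]
grip_width: 0.0853
gripper_force: 0.0
```

Emit:
servo_tool:
  commands:
    - [-4,-1.3,5.6,0,0,0,0]
    - [-8,-2.6,11.2,0,0,0,0]
    - [-12,-3.9,16.9,0,0,0,0]
    - [-16,-5.2,22.5,0,0,0,0]
    - [-19.8,-6.5,28.1,0,0,0,0]

```text
clock: 6.45
tcp_pos: [0.5028, 0.2489, 0.2672]
orientation: [-0.397, 2.476, 0.137]
contact_force: [0.9, -0.6, -0.5]
grip_width: 0.0856
gripper_force: 0.0
```

```bash
sed -i 's/    return np.c_\[np.cross(y,z),y,z\]/    y=-y; return np.c_[np.cross(y,z),y,z]/' h.py; python3 -c "
from h import *
todo(19.5,36,[.5564,.306,.117],.1)
todo(19.5,40,[.5564,.306,.117],.1)"
```

```text
t 6.45 turn [-0.4  0.5  1.2] shift mm [  8.7  41.2 -84.7] q [-0.58 -0.07 -0.14  2.25  0.58  0.41  0.7 ]
t 6.45 turn [ 0.9 -3.3  1.2] shift mm [  4.5  39.7 -88.2] q [-0.58 -0.07 -0.14  2.25  0.58  0.41  0.7 ]
```

Emit:
servo_tool:
  commands:
    - [0,0,0.4,2,10,-20,0]
    - [0,0,0.8,4,20,-40,0]
    - [-0.4,0.5,1.2,6,30,-60,0]
    - [-0.4,0.5,1.2,9,41,-85,0]
    - [-0.4,0.5,1.2,9,41,-85,0]

```text
clock: 6.87
tcp_pos: [0.5115, 0.2903, 0.1789]
orientation: [-0.419, 2.486, 0.139]
contact_force: [-0.6, -0.3, -1.1]
grip_width: 0.0851
gripper_force: 0.0
```

```bash
python3 -c "
from h import *
todo(19.5,36,[.5564,.306,.117],.0)
s,d=r.grab_frame('scene');t,e=r.grab_frame('top')
cv2.imwrite('pics/p2.png',np.hstack([cv2.resize(s[240:400,320:480],(400,400)),cv2.resize(t[140:240,110:210],(400,400))]))"
```

```text
t 6.8667 turn [-0.1 -0.2  0.3] shift mm [ 55.4  19.4 -77.3] q [-0.63  0.13 -0.15  2.29  1.11  0.31  0.12]
```

View pics/p2.png

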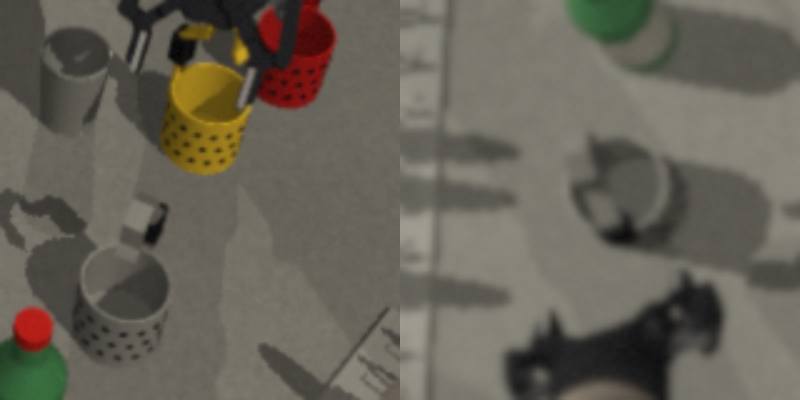

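The gripper straddles the line to the grip: finger tips are at (550,330) and (690,290), and the grip is at (625,235). I'll advance along the tool axis and check forces.

Emit:
servo_tool:
  commands:
    - [0,0,0,11,4,-15,0]
    - [0,0,0,22,8,-31,0]
    - [0,0,0,33,12,-46,0]
    - [0,0,0,44,16,-62,0]
    - [0,0,0,55,19,-77,0]

```text
clock: 7.38
tcp_pos: [0.5686, 0.3091, 0.1053]
orientation: [-0.417, 2.481, 0.14]
contact_force: [0.1, 0.9, -0.1]
grip_width: 0.0854
gripper_force: 0.0
```

```bash
python3 -c "
from h import *
todo(19.5,36,[.5564,.306,.117],.0)
s,d=r.grab_frame('scene');t,e=r.grab_frame('top')
cv2.imwrite('pics/p3.png',np.hstack([cv2.resize(s[270:400,330:460],(400,400)),cv2.resize(t[140:240,110:210],(400,400))]))"
```

```text
t 7.3833 turn [-0.2  0.1  0.4] shift mm [-1.7  0.7 -3.7] q [-0.63  0.35 -0.1   2.23  1.73  0.26 -0.47]
```

View pics/p3.png

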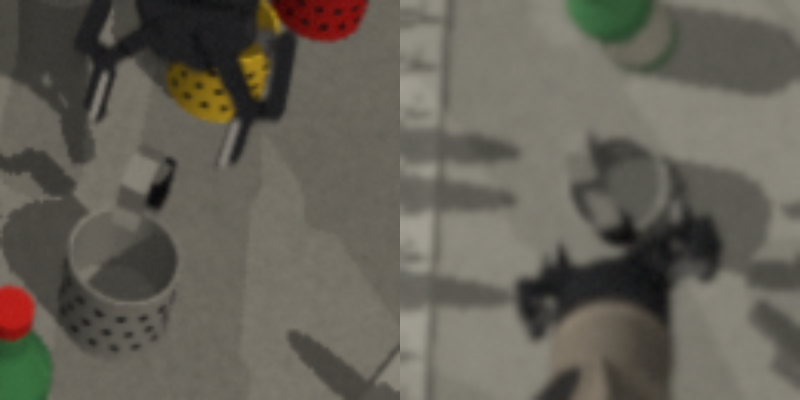

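```bash
python3 -c "
from h import *
o=r.get_obs();M=R.from_rotvec(o['orientation']).as_matrix();T=np.array(o['tcp_pos'])
P=np.array([T,T-.013*M[:,2],T-.013*M[:,2]+.0425*M[:,1],T-.013*M[:,2]-.0425*M[:,1],T-.019*M[:,2],[.5564,.306,.117],[.596,.320,.08]])
print(((proj('scene',P)-[330,270])*400/130).round());print(((proj('top',P)-[110,140])*4+[400,0]).round())
s,d=r.grab_frame('scene');m=np.zeros((420,560),np.uint8);m[315:345,372:392]=s[315:345,372:392].max(2)<50
n,l,st,c=cv2.connectedComponentsWithStats(m);print(st,c)
K=cloud('scene',d);i=1+st[1:,4].argmax();Q=K[l==i];print(np.nanmedian(Q,0),np.nanmin(Q,0),np.nanmax(Q,0))
"
```

```text
[[134. 201.]
 [139. 184.]
 [198. 206.]
 [ 82. 162.]
 [142. 176.]
 [145. 178.]
 [119. 254.]]
[[619. 210.]
 [619. 217.]
 [565. 236.]
 [672. 199.]
 [618. 221.]
 [617. 223.]
 [613. 180.]]
[[     0      0    560    420 235145]
 [   384    322      3      2      4]
 [   378    326      8     12     51]] [[279.47611474 209.47144528]
 [385.         322.5       ]
 [381.35294118 332.29411765]]
[0.55992033 0.32044271 0.1168213 ] [0.55179027 0.31334174 0.09770181] [0.57278652 0.32603198 0.15105291]
```

```bash
python3 -c "
from h import *
s,d=r.grab_frame('scene');K=cloud('scene',d)
o=r.get_obs();M=R.from_rotvec(o['orientation']).as_matrix();T=np.array(o['tcp_pos'])
L=((K-T)@M)  # tool frame
m=(abs(L[...,0])<.06)&(abs(L[...,1])<.08)&(L[...,2]>-.15)&(L[...,2]<.05)&(K[...,2]>.09)
c=(abs(L[...,1])>.03)&m
v,u=np.nonzero(c);print('finger max tool z',np.percentile(L[c][:,2],[90,98,100]))
for p in((403,320),(400,315),(361,304),(362,300)):
    print(p,L[p[1],p[0]].round(3),K[p[1],p[0]].round(3))
k=m&(abs(L[...,1])<.02);print('between',np.percentile(L[k],[2,50,98],axis=0).round(3))
"
```

```text
finger max tool z [-0.0638551  -0.04914326 -0.04234992]
(403, 320) [-0.012  0.049 -0.057] [0.529 0.346 0.158]
(400, 315) [ 0.187  0.03  -0.005] [ 0.412  0.286 -0.001]
(361, 304) [-0.016 -0.044 -0.059] [0.561 0.259 0.162]
(362, 300) [-0.007 -0.046 -0.066] [0.551 0.254 0.163]
between [[-0.05  -0.019 -0.149]
 [-0.011  0.005 -0.122]
 [ 0.004  0.019 -0.002]]
```

```bash
python3 -c "
from h import *
o=r.get_obs();M=R.from_rotvec(o['orientation']).as_matrix();T=np.array(o['tcp_pos'])
for n in('scene','top'):
  s,d=r.grab_frame(n);K=cloud(n,d)
  L=((K-T)@M)
  for sg in(1,-1):
    m=(abs(L[...,0])<.03)&(L[...,1]*sg>.025)&(L[...,1]*sg<.075)&(L[...,2]>-.15)&(L[...,2]<.06)&(K[...,2]>.05)
    Q=L[m];z=Q[:,2];print(n,sg,len(Q),np.histogram(z,np.arange(-.15,.061,.015))[0],Q[z>np.percentile(z,95)].mean(0).round(3))
  print(((proj(n,T)-0)).round(),o['grip_width'])
"
```

```text
scene 1 768 [150 119 113 130  60  48  42   2   0   0   0  23  41  40] [-0.014  0.037  0.053]
scene -1 664 [136  94  97 113  56  51  42   1   0   0   0   9  36  29] [-0.007 -0.03   0.05 ]
[[374. 335.]] 0.08538008485433714
top 1 242 [67 21 31 54 13  9 10  3  0  0  0  7 13 14] [-0.003  0.036  0.052]
top -1 315 [97 35 56 52  8 14  7  0  0  0  0  9 24 13] [-0.001 -0.034  0.049]
[[165. 193.]] 0.08538008485433714
```

Both cameras show the open finger tips about 43 mm behind the reported TCP along the tool axis. Only 13 mm was expected, so the TCP reading is about 30 mm ahead. I'll trust the cameras, advance, and check the force.

Emit:
servo_tool:
  commands:
    - [0,0,0,3,1,-5,0]
    - [0,0,0,7,2,-10,0]
    - [0,0,0,10,3,-15,0]
    - [0,0,0,13,5,-20,0]
    - [0,0,0,13,5,-20,0]

```text
clock: 8.1
tcp_pos: [0.5798, 0.3141, 0.0844]
orientation: [-0.418, 2.483, 0.14]
contact_force: [0.1, 0.2, 0.2]
grip_width: 0.0852
gripper_force: 0.0
```

```bash
cat > tips.py <<'E'
from h import *
def tips():
  o=r.get_obs();M=R.from_rotvec(o['orientation']).as_matrix();T=np.array(o['tcp_pos']);print(o['clock'],T.round(4),np.round(o['contact_force'],1),np.round(o['joints'],2))
  for n in('scene','top'):
    s,d=r.grab_frame(n);K=cloud(n,d);L=((K-T)@M);w=o['grip_width']/2
    for sg in(1,-1):
      m=(abs(L[...,0])<.03)&(L[...,1]*sg>w-.017)&(L[...,1]*sg<w+.032)&(L[...,2]>-.15)&(L[...,2]<.02)&(K[...,2]>.09)
      z=L[m][:,2];print(n,sg,len(z),np.histogram(z,np.arange(-.15,.021,.01))[0])
    cv2.imwrite(f'pics/last_{n}.png',s)
E
python3 -c "
from tips import *
tips()
s,t=cv2.imread('pics/last_scene.png'),cv2.imread('pics/last_top.png')
cv2.imwrite('pics/p4.png',np.hstack([cv2.resize(s[270:400,330:460],(400,400)),cv2.resize(t[140:240,110:210],(400,400))]))"
```

```text
8.1 [0.5798 0.3141 0.0844] [0.1 0.2 0.2] [-0.59  0.41 -0.14  2.21  1.85  0.28 -0.58]
scene 1 654 [94 99 68 68 80 92 44 33 33 32 11  0  0  0  0  0  0]
scene -1 576 [85 86 52 53 71 80 40 33 35 30 11  0  0  0  0  0  0]
top 1 194 [57 17 10 18 17 43  8  5  6  9  4  0  0  0  0  0  0]
top -1 254 [67 30 25 27 37 37 10  6  6  8  1  0  0  0  0  0  0]
```

View pics/p4.png

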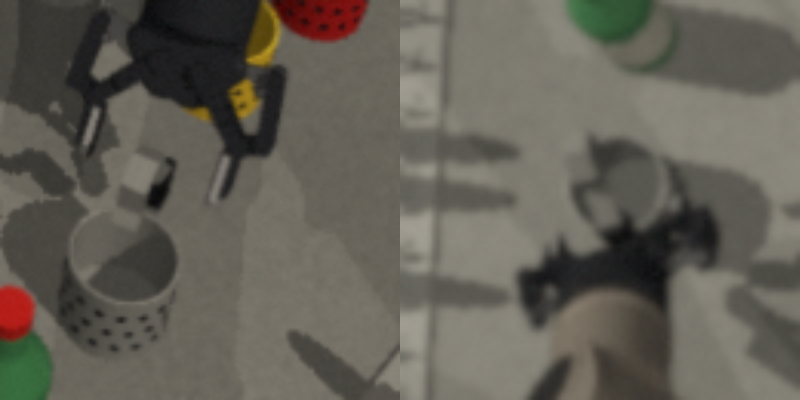

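The tips straddle the grip, with their midpoint at (152,175) against the grip at (162,185). I'll go 7 mm deeper and close.

Emit:
servo_tool:
  commands:
    - [0,0,0,4,1,-6,0]
    - [0,0,0,4,1,-6,0.3]
    - [0,0,0,4,1,-6,0.5]
    - [0,0,0,4,1,-6,0.7]
    - [0,0,0,4,1,-6,1]
  force: 60

```text
clock: 8.62
tcp_pos: [0.5834, 0.315, 0.0783]
orientation: [-0.419, 2.483, 0.14]
contact_force: [-0.0, 0.7, 0.3]
grip_width: 0.0389
gripper_force: 0.0
```

Emit:
servo_tool:
  commands:
    - [0,0,0,0,0,0,1]
    - [0,0,0,0,0,0,1]
    - [0,0,0,0,0,0,1]
    - [0,0,0,0,0,0,1]
    - [0,0,0,0,0,0,1]

```text
clock: 9.03
tcp_pos: [0.5834, 0.3154, 0.0783]
orientation: [-0.419, 2.483, 0.141]
contact_force: [-4.0, 0.2, 5.4]
grip_width: 0.0213
gripper_force: 59.5
```

Emit:
servo_tool:
  commands:
    - [0,0,0,0,0,10,1]
    - [0,0,0,0,0,25,1]
    - [0,0,0,0,0,45,1]
    - [0,0,0,0,0,65,1]
    - [0,0,0,0,0,80,1]
  force: 80

```text
clock: 9.45
tcp_pos: [0.5827, 0.3141, 0.1559]
orientation: [-0.419, 2.486, 0.138]
contact_force: [-0.7, 0.3, -1.7]
grip_width: 0.0211
gripper_force: 78.6
```

```bash
python3 -c "
from tips import *
tips()
s,t=cv2.imread('pics/last_scene.png'),cv2.imread('pics/last_top.png')
cv2.imwrite('pics/p5.png',np.hstack([cv2.resize(s[240:400,310:470],(400,400)),cv2.resize(t[120:240,100:220],(400,400))]))"
```

```text
9.45 [0.5827 0.3141 0.1559] [-0.7  0.3 -1.7] [-0.66  0.28 -0.05  2.16  1.15  0.25  0.13]
scene 1 1031 [124 130 111  92  61  46  76  55  49  44  53  33   9  36  52  28  32]
scene -1 896 [113 122 106  83  68  58  84  48  16  15  22   9   4  17  49  46  36]
top 1 153 [ 1  1  0  2 16  8 20 38 28  2  4  1  0  0  7  9 16]
top -1 246 [15 14 10  9 11 14 38 36 32 11  6  5  0  4 11 15 15]
```

View pics/p5.png

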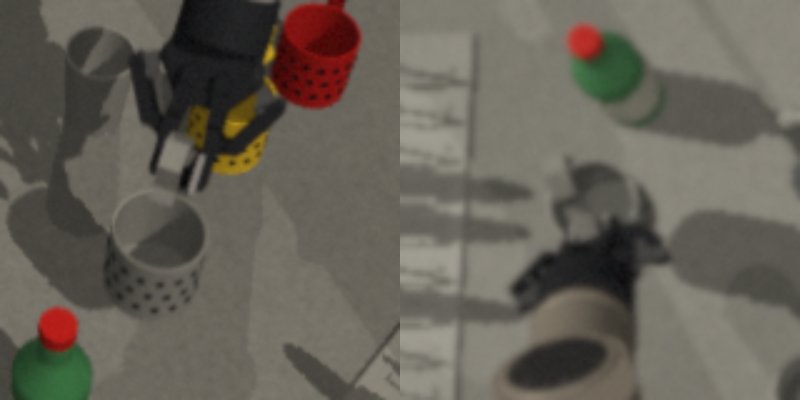

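The caddy is held and upright: its grip is between the pads at scene crop (185,175) and the cup is clear of the counter. Next I'll raise it, align its yaw to the rail, and carry it along the robot's side to y≈.05.

Emit:
servo_tool:
  commands:
    - [0,0,-3,0,0,12,1]
    - [0,0,-6,0,-5,24,1]
    - [0,0,-9,-2,-15,36,1]
    - [0,0,-13,-4,-25,48,1]
    - [0,0,-16,-6,-40,62,1]

```text
clock: 9.97
tcp_pos: [0.577, 0.2747, 0.2172]
orientation: [-0.065, 2.513, 0.023]
contact_force: [-0.0, 0.6, -1.8]
grip_width: 0.0211
gripper_force: 78.8
```

Emit:
servo_tool:
  commands:
    - [0,0,0,0,-25,0,1]
    - [0,0,0,0,-50,0,1]
    - [0,0,0,0,-75,0,1]
    - [0,0,0,0,-100,0,1]
    - [0,0,0,0,-120,0,1]

```text
clock: 10.38
tcp_pos: [0.5769, 0.1513, 0.2167]
orientation: [-0.065, 2.513, 0.021]
contact_force: [0.5, 0.1, -2.5]
grip_width: 0.0212
gripper_force: 79.0
```

Emit:
servo_tool:
  commands:
    - [0,0,0,0,-25,0,1]
    - [0,0,0,0,-50,0,1]
    - [0,0,0,0,-75,0,1]
    - [0,0,0,0,-105,0,1]
    - [0,0,0,0,-105,0,1]

```text
clock: 10.8
tcp_pos: [0.5757, 0.0419, 0.216]
orientation: [-0.06, 2.517, 0.017]
contact_force: [-1.0, -0.8, -3.1]
grip_width: 0.021
gripper_force: 79.3
```

```bash
cat > cad.py <<'E'
from h import *
from scipy.optimize import least_squares
OFF=np.array([.0135,.0013,.1067])
def cad(yaw=3.3,off=OFF,save=None):
    o=r.get_obs();T=np.array(o['tcp_pos']);M=R.from_rotvec(o['orientation']).as_matrix();z=M[:,2]
    print(o['clock'],T.round(4),"lean",np.degrees(np.arccos(-z[2])).round(1),"yaw",np.degrees(np.arctan2(-M[0,1],M[1,1])).round(1),"F",np.round(o['contact_force'],1),"w",round(o['grip_width'],4),"q",np.round(o['joints'],2))
    bay=T+off;C=R.from_euler('z',yaw,degrees=True).as_matrix();print("pred bay",bay.round(4))
    for n in("scene","top"):
        im,d=r.grab_frame(n);K=cloud(n,d);L=(K-bay)@C;L[...,2]+=.185
        hk=(abs(L[...,0])<.035)&(abs(L[...,1])<.02)&(L[...,2]>.165)&(L[...,2]<.215)
        Q=L[hk]
        if len(Q):print(n,"hook",len(Q),Q.mean(0).round(4),np.percentile(Q,[3,97],axis=0).round(4).tolist())
        rm=(np.hypot(L[...,0],L[...,1])<.055)&(np.hypot(L[...,0],L[...,1])>.03)&(L[...,2]>.072)&(L[...,2]<.09)
        Q=L[rm]
        if len(Q)>15:
            f=least_squares(lambda p:np.hypot(Q[:,0]-p[0],Q[:,1]-p[1])-.0385,[0,0],loss='soft_l1',f_scale=.002).x;print(n,"rim",len(Q),f.round(4),"ztop",np.percentile(Q[:,2],95).round(4))
        if save:cv2.imwrite(f"pics/{save}_{n}.png",im)
E
python3 -c "
from cad import *
cad(save='a')"
```

```text
10.8 [0.5757 0.0419 0.216 ] lean 35.8 yaw 2.7 F [-1.  -0.8 -3.1] w 0.021 q [-0.31  0.03  0.06  2.29  0.54  0.24  0.87]
pred bay [0.5892 0.0432 0.3227]
scene hook 187 [0.0026 0.0021 0.1828] [[-0.0184, -0.0083, 0.1659], [0.0166, 0.01, 0.1954]]
scene rim 236 [-0.0024  0.0012] ztop 0.0813
top hook 112 [-0.0058  0.0003  0.1892] [[-0.0202, -0.0082, 0.1717], [0.0134, 0.0088, 0.1979]]
top rim 84 [-0.0034  0.0003] ztop 0.0839
```

The caddy matches the prediction within 3 mm, with the bay at about (.587, .044, .322). I'll move it over the rail.

Emit:
servo_tool:
  commands:
    - [0,0,0.1,15,0,0,1]
    - [0,0,0.3,30,0,0,1]
    - [0,0,0.5,45,0,0,1]
    - [0,0,0.5,67,0,0,1]
    - [0,0,0.5,67,0,0,1]

```text
clock: 11.32
tcp_pos: [0.6478, 0.0515, 0.2186]
orientation: [-0.081, 2.51, 0.03]
contact_force: [1.2, 1.0, -2.1]
grip_width: 0.021
gripper_force: 79.3
```

```bash
python3 -c "
from cad import *
cad(save='b')
bay=np.array(r.get_obs()['tcp_pos'])+OFF
for n in('scene','top'):
  im,d=r.grab_frame(n);c=cloud(n,d)
  m=(abs(c[...,2]-.243)<.01)&(abs(c[...,0]-.655)<.025)&(((c[...,1]>-.04)&(c[...,1]<.0))|((c[...,1]>.08)&(c[...,1]<.15)))
  P=c[m];p=np.polyfit(P[:,1],P[:,0],1);print(n,len(P),p,'rail x at bay y',np.polyval(p,bay[1]))
"
```

```text
11.3167 [0.6478 0.0515 0.2186] lean 36.1 yaw 3.7 F [ 1.2  1.  -2.1] w 0.021 q [-0.25  0.15  0.03  2.15  0.39  0.23  1.06]
pred bay [0.6613 0.0528 0.3253]
scene hook 205 [0.0013 0.0018 0.1831] [[-0.0196, -0.0078, 0.1664], [0.0157, 0.0096, 0.1953]]
scene rim 235 [-0.0031  0.001 ] ztop 0.0812
top hook 111 [-0.0089 -0.0028  0.1879] [[-0.023, -0.011, 0.168], [0.0111, 0.0054, 0.1977]]
top rim 70 [-0.0056 -0.0025] ztop 0.0827
scene 259 [-0.06241685  0.65891008] rail x at bay y 0.6556580128104115
top 177 [-0.05622773  0.65541275] rail x at bay y 0.6524831554013778
```

The bay is about 3 mm beyond the rail axis in both views. I'll correct that and lower the hook, watching the force near the end.

Emit:
servo_tool:
  commands:
    - [0,0,0,-3,0,0,1]
    - [0,0,0,-3,0,-15,1]
    - [0,0,0,-3,0,-30,1]
    - [0,0,0,-3,0,-45,1]
    - [0,0,0,-3,0,-60,1]

```text
clock: 11.93
tcp_pos: [0.6399, 0.0493, 0.168]
orientation: [-0.082, 2.515, 0.023]
contact_force: [0.6, -0.4, -2.9]
grip_width: 0.0208
gripper_force: 79.4
```

Emit:
servo_tool:
  commands:
    - [0,0,0,0,0,-5,1]
    - [0,0,0,0,0,-10,1]
    - [0,0,0,0,0,-14,1]
    - [0,0,0,0,0,-18,1]
    - [0,0,0,0,0,-18,1]

```text
clock: 12.35
tcp_pos: [0.6397, 0.0484, 0.1496]
orientation: [-0.081, 2.517, 0.023]
contact_force: [-0.2, 0.3, -2.5]
grip_width: 0.0209
gripper_force: 79.4
```

```bash
python3 -c "
from cad import *
cad(save='c')"
```

```text
12.35 [0.6397 0.0484 0.1496] lean 35.7 yaw 3.6 F [-0.2  0.3 -2.5] w 0.0209 q [ 0.    0.27 -0.26  2.21  1.25  0.17  0.21]
pred bay [0.6532 0.0497 0.2563]
scene hook 227 [0.002  0.0035 0.1814] [[-0.0185, -0.0085, 0.1669], [0.0163, 0.0173, 0.1948]]
scene rim 253 [-0.0034  0.0008] ztop 0.0822
top hook 133 [-0.0041 -0.0012  0.1858] [[-0.0203, -0.0157, 0.1699], [0.0147, 0.0172, 0.1983]]
top rim 56 [-0.0034 -0.0024] ztop 0.0841
```

Joint 6 is at its limit, so I'll ease the lean by 3° (tilting the caddy slightly) while lowering.

Emit:
servo_tool:
  commands:
    - [0,1,0,0,0,-2,1]
    - [0,2,0,0,0,-5,1]
    - [0,3,0,-1,0,-8,1]
    - [0,3,0,-2,0,-12,1]
    - [0,3,0,-2,0,-15,1]

```text
clock: 12.87
tcp_pos: [0.6391, 0.0483, 0.136]
orientation: [-0.079, 2.567, 0.025]
contact_force: [0.3, -0.3, -2.3]
grip_width: 0.0208
gripper_force: 79.5
```

```bash
python3 -c "
from cad import *
cad(save='c')"
```

```text
12.8667 [0.6391 0.0483 0.136 ] lean 32.9 yaw 3.6 F [ 0.3 -0.3 -2.3] w 0.0208 q [ 0.08  0.3  -0.35  2.17  1.05  0.22  0.43]
pred bay [0.6526 0.0496 0.2427]
scene hook 206 [0.0068 0.0022 0.1849] [[-0.0133, -0.0164, 0.1684], [0.021, 0.0161, 0.1937]]
scene rim 230 [-0.0033  0.0006] ztop 0.0824
top hook 132 [-0.0007 -0.0014  0.1876] [[-0.0159, -0.0156, 0.1712], [0.0189, 0.0151, 0.1972]]
top rim 44 [-0.0044 -0.0023] ztop 0.0813
```

Emit:
servo_tool:
  commands:
    - [0,0,0,0,0,-1,1]
    - [0,0,0,0,0,-2,1]
    - [0,0,0,0,0,-3,1]
    - [0,0,0,0,0,-3,1]
    - [0,0,0,0,0,-3,1]

```text
clock: 13.38
tcp_pos: [0.6401, 0.0486, 0.1344]
orientation: [-0.08, 2.564, 0.025]
contact_force: [-5.8, -0.9, 7.7]
grip_width: 0.0213
gripper_force: 81.3
```

The hook is down on the rail: Fz rose by 10 N. I'll unload slightly and slide along the rail in stages.

Emit:
servo_tool:
  commands:
    - [0,0,0,0,0,2,1]
    - [0,0,0,1,-15,2,1]
    - [0,0,0,2,-30,2,1]
    - [0,0,0,3,-45,2,1]
    - [0,0,0,3.5,-60,2,1]

```text
clock: 13.8
tcp_pos: [0.6428, -0.011, 0.1352]
orientation: [-0.083, 2.566, 0.026]
contact_force: [-0.4, 1.4, -1.1]
grip_width: 0.0211
gripper_force: 79.8
```

```bash
python3 -c "
from cad import *
cad(save='d')"
```

```text
13.8 [ 0.6428 -0.011   0.1352] lean 32.9 yaw 3.7 F [-0.4  1.4 -1.1] w 0.0211 q [ 0.33  0.32 -0.48  2.16  0.97  0.19  0.63]
pred bay [ 0.6563 -0.0097  0.2419]
scene hook 195 [0.0069 0.0025 0.1849] [[-0.0138, -0.0172, 0.1691], [0.0214, 0.0184, 0.194]]
scene rim 211 [-0.003   0.0008] ztop 0.0823
top hook 138 [-0.0012 -0.0032  0.1884] [[-0.0165, -0.0162, 0.1716], [0.0186, 0.0172, 0.1976]]
top rim 37 [-0.0041 -0.0076] ztop 0.0839
```

Emit:
servo_tool:
  commands:
    - [0,0.3,0,1,-17,0,1]
    - [0,0.6,0,2,-34,0,1]
    - [0,1,0,3,-51,0,1]
    - [0,1,0,4,-68,0,1]
    - [0,1,0,4.5,-80,0,1]

```text
clock: 14.32
tcp_pos: [0.6486, -0.0891, 0.1364]
orientation: [-0.086, 2.581, 0.029]
contact_force: [-5.8, 5.8, 7.1]
grip_width: 0.0208
gripper_force: 80.9
```

```bash
python3 -c "
from cad import *
cad(save='d')"
```

```text
14.3167 [ 0.6486 -0.0891  0.1364] lean 32.1 yaw 3.9 F [-5.8  5.8  7.1] w 0.0208 q [ 0.68  0.39 -0.7   2.1   0.79  0.23  1.  ]
pred bay [ 0.6621 -0.0878  0.2431]
scene hook 102 [0.0063 0.002  0.1888] [[-0.0335, -0.0172, 0.1672], [0.0205, 0.019, 0.2149]]
scene rim 202 [-0.0026  0.0007] ztop 0.0815
top hook 102 [-0.0002 -0.0045  0.188 ] [[-0.0156, -0.0155, 0.1715], [0.0207, 0.0166, 0.1993]]
top rim 34 [-0.0032 -0.0058] ztop 0.0832
```

The hook has drifted about 3 mm ahead of the rail and the roof slope is loaded, so I'll back off slightly and go on.

Emit:
servo_tool:
  commands:
    - [0,0,0,-3,0,2,1]
    - [0,0,0,-2,-15,2,1]
    - [0,0,0,-1,-30,2,1]
    - [0,0,0,0,-45,2,1]
    - [0,0,0,1,-60,2,1]

```text
clock: 14.83
tcp_pos: [0.6475, -0.1511, 0.1361]
orientation: [-0.082, 2.587, 0.026]
contact_force: [0.9, -0.1, -2.3]
grip_width: 0.021
gripper_force: 79.4
```

Emit:
servo_tool:
  commands:
    - [0,0,0,1,-15,0,1]
    - [0,0,0,2,-30,0,1]
    - [0,0,0,2.5,-45,0,1]
    - [0,0,0,2.5,-45,0,1]

```text
clock: 15.17
tcp_pos: [0.6497, -0.2002, 0.1353]
orientation: [-0.074, 2.588, 0.024]
contact_force: [0.3, -1.9, -1.8]
grip_width: 0.0211
gripper_force: 79.5
```

```bash
python3 -c "
from cad import *
cad(save='d')"
```

```text
15.1667 [ 0.6497 -0.2002  0.1353] lean 31.7 yaw 3.3 F [ 0.3 -1.9 -1.8] w 0.0211 q [ 1.01  0.51 -0.88  2.01  0.69  0.31  1.32]
pred bay [ 0.6632 -0.1989  0.242 ]
scene hook 72 [ 0.0045 -0.0011  0.1857] [[-0.0121, -0.0185, 0.175], [0.0218, 0.0096, 0.1932]]
scene rim 73 [-0.0043  0.0012] ztop 0.0825
top hook 114 [ 0.0011 -0.0005  0.1869] [[-0.0139, -0.0164, 0.1674], [0.0221, 0.0152, 0.1981]]
top rim 47 [-0.0038 -0.0005] ztop 0.0855
```

Emit:
servo_tool:
  commands:
    - [0,-1,0,2.5,-8,0,1]
    - [0,-2,0,5,-16,0,1]
    - [0,-3,0,7,-22,0,1]
    - [0,-4,0,9,-26,0,1]
    - [0,-4,0,9,-26,0,1]

```text
clock: 15.68
tcp_pos: [0.6585, -0.2244, 0.1354]
orientation: [-0.077, 2.516, 0.022]
contact_force: [0.1, 0.2, -3.0]
grip_width: 0.021
gripper_force: 79.4
```

```bash
python3 -c "
from cad import *
cad(save='e')
t=cv2.imread('pics/e_top.png');s=cv2.imread('pics/e_scene.png')
m=(t.max(2)<45);k=np.zeros_like(m);k[95:165,340:362]=1;v,u=np.nonzero(m&k);P=onz('top',np.c_[u,v],.278)[:,:2]
L=cv2.fitLine(P.astype(np.float32),cv2.DIST_HUBER,0,.001,.001).ravel();print('marker y at rail',L[3]+(.670-L[2])*L[1]/L[0],L)
cv2.imwrite('pics/p6.png',np.hstack([cv2.resize(s[130:290,110:270],(400,400)),cv2.resize(t[90:190,300:400],(400,400))]))"
```

```text
15.6833 [ 0.6585 -0.2244  0.1354] lean 35.8 yaw 3.5 F [ 0.1  0.2 -3. ] w 0.021 q [ 1.05  0.53 -0.87  2.02  0.74  0.22  1.33]
pred bay [ 0.672  -0.2231  0.2421]
scene hook 108 [-0.0003  0.0034  0.1855] [[-0.0192, -0.0172, 0.1738], [0.0142, 0.016, 0.1937]]
scene rim 97 [-0.0048  0.0014] ztop 0.0808
top hook 56 [-0.0038  0.0041  0.1878] [[-0.0198, -0.0175, 0.1719], [0.0155, 0.0175, 0.1977]]
top rim 49 [-0.0028 -0.0008] ztop 0.0849
marker y at rail -0.22551794 [ 0.99872595  0.05046304  0.7137104  -0.22330937]
```

View pics/p6.png

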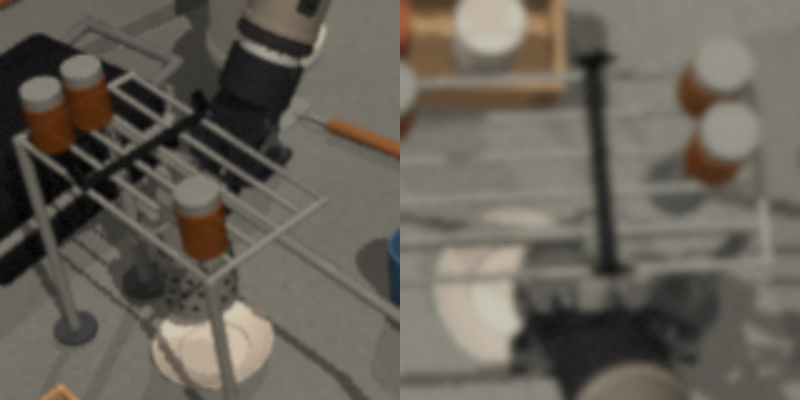

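The caddy hangs under the shelf beneath the black strip. In the top crop the strip is at x≈600 and the gripper is centred at about 610, so it's 2 mm off the marker by measurement. I'll lower it onto the rail.

Emit:
servo_tool:
  commands:
    - [0,0,0,0,-2,-1,1]
    - [0,0,0,0,-2,-1.5,1]
    - [0,0,0,0,-2,-2,1]
    - [0,0,0,0,-2,-2,1]

```text
clock: 16.12
tcp_pos: [0.6595, -0.2245, 0.1345]
orientation: [-0.08, 2.515, 0.023]
contact_force: [-0.2, -0.3, -3.0]
grip_width: 0.0212
gripper_force: 79.4
```

Emit:
servo_tool:
  commands:
    - [0,0,0,0,-1,-1,1]
    - [0,0,0,0,-1,-2,1]
    - [0,0,0,0,-1,-2,1]

```text
clock: 16.37
tcp_pos: [0.6604, -0.2251, 0.1337]
orientation: [-0.082, 2.513, 0.022]
contact_force: [-6.2, 2.5, 4.8]
grip_width: 0.0212
gripper_force: 80.8
```

Contact made. I'll relieve the x load, then open gradually.

Emit:
servo_tool:
  commands:
    - [0,0,0,-2,0,0.5,1]
    - [0,0,0,-2,0,0.5,1]
    - [0,0,0,-2,0,0.5,1]
  force: 25

```text
clock: 16.62
tcp_pos: [0.658, -0.2255, 0.1335]
orientation: [-0.08, 2.514, 0.023]
contact_force: [0.7, 1.5, 1.1]
grip_width: 0.0211
gripper_force: 79.7
```

Emit:
servo_tool:
  commands:
    - [0,0,0,0,0,0,0.7]
    - [0,0,0,0,0,0,0.65]
    - [0,0,0,0,0,0,0.5]
    - [0,0,0,0,0,0,0.4]
    - [0,0,0,0,0,0,0.3]

```text
clock: 17.03
tcp_pos: [0.6573, -0.2259, 0.1329]
orientation: [-0.08, 2.516, 0.022]
contact_force: [0.3, 0.7, -0.4]
grip_width: 0.0592
gripper_force: 0.0
```

```bash
python3 -c "
from cad import *
cad(save='f')"
```

```text
17.0333 [ 0.6573 -0.2259  0.1329] lean 35.8 yaw 3.6 F [ 0.3  0.7 -0.4] w 0.0592 q [ 1.05  0.53 -0.87  2.02  0.75  0.21  1.33]
pred bay [ 0.6708 -0.2246  0.2396]
scene hook 102 [0.0022 0.0042 0.1857] [[-0.0178, -0.0151, 0.1687], [0.0163, 0.0167, 0.1935]]
scene rim 106 [0.0004 0.0017] ztop 0.0828
top hook 50 [-0.0019  0.003   0.1876] [[-0.0191, -0.0179, 0.1706], [0.0165, 0.0166, 0.1959]]
top rim 56 [ 0.0013 -0.001 ] ztop 0.0863
```

Released and hanging in place. I'll open fully and retreat along the tool axis.

Emit:
servo_tool:
  commands:
    - [0,0,0,0,0,0,0]
    - [0,0,0,0,0,0,0]
    - [0,0,0,-6,0,8,0]
    - [0,0,0,-12,-1,16,0]
    - [0,0,0,-20,-1,28,0]

```text
clock: 17.55
tcp_pos: [0.637, -0.2263, 0.1606]
orientation: [-0.08, 2.516, 0.023]
contact_force: [0.1, 0.5, 0.2]
grip_width: 0.0856
gripper_force: 0.0
```

Emit:
servo_tool:
  commands:
    - [0,0,0,-12,-1,16,0]
    - [0,0,0,-24,-2,32,0]
    - [0,0,0,-36,-2,50,0]
    - [0,0,0,-50,-3,70,0]
    - [0,0,0,-65,-4,90,0]

```text
clock: 17.97
tcp_pos: [0.5717, -0.2312, 0.2511]
orientation: [-0.078, 2.516, 0.024]
contact_force: [9.3, 78.0, 38.6]
grip_width: 0.0855
gripper_force: 0.0
```

Emit:
servo_tool:
  commands:
    - [0,0,0,-20,0,10,0]
    - [0,0,0,-30,0,20,0]
    - [0,0,0,-30,0,20,0]
    - [0,0,0,-30,0,20,0]
    - [0,0,0,-30,0,20,0]

```text
clock: 18.38
tcp_pos: [0.5422, -0.2312, 0.271]
orientation: [-0.079, 2.516, 0.02]
contact_force: [0.8, -0.6, -0.5]
grip_width: 0.0854
gripper_force: 0.0
```

```bash
python3 -c "
from cad import *
for k in range(2):
  T=np.array(r.get_obs()['tcp_pos']); cad(off=np.array([.670,-.2255,.24])-T,save='g')
"
```

```text
18.3833 [ 0.5422 -0.2312  0.271 ] lean 35.8 yaw 3.5 F [ 0.8 -0.6 -0.5] w 0.0854 q [ 1.75  0.27 -1.41  2.08 -0.01  0.45  2.07]
pred bay [ 0.67   -0.2255  0.24  ]
scene hook 107 [0.0029 0.0047 0.1848] [[-0.0182, -0.0125, 0.1668], [0.0172, 0.0153, 0.1937]]
scene rim 98 [0.0001 0.0027] ztop 0.0821
top hook 50 [-0.0007  0.0038  0.1872] [[-0.018, -0.0187, 0.1705], [0.0179, 0.0177, 0.1962]]
top rim 64 [ 0.0018 -0.0001] ztop 0.0843
18.4833 [ 0.5426 -0.2304  0.2707] lean 35.8 yaw 3.6 F [-0.1  0.2  0.5] w 0.0851 q [ 1.75  0.28 -1.41  2.08 -0.01  0.45  2.07]
pred bay [ 0.67   -0.2255  0.24  ]
scene hook 104 [0.0023 0.0045 0.1855] [[-0.0187, -0.0153, 0.1699], [0.0168, 0.0165, 0.1933]]
scene rim 109 [0.0007 0.003 ] ztop 0.082
top hook 50 [-0.0007  0.0035  0.188 ] [[-0.0182, -0.0181, 0.1705], [0.0177, 0.0172, 0.1981]]
top rim 62 [ 0.0017 -0.0001] ztop 0.0831
```

The caddy hangs steadily on the marker: repeat readings agree and it's upright. One force spike appeared during the retreat, as joint 3 reached its limit. I'll check that the other kitchenware hasn't moved.

```bash
python3 -c "
from h import *
for n,ob in (('top',dict(mug=(297,227),tumbler=(224,238),soap=(163,142),jar=(401,232),spatula=(375,273),saucer=(325,165))),('scene',dict(mug=(280,239),tumbler=(349,272),soap=(332,390),jar=(212,178),spatula=(260,186),saucer=(194,268)))):
  a=cv2.imread(f'pics/{n}0.png');b=cv2.imread(f'pics/g_{n}.png')
  for k,(u,v) in ob.items():
    t=a[max(v-18,0):v+18,u-18:u+18];y0=max(v-38,0);S=b[y0:v+38,u-38:u+38];m=cv2.matchTemplate(S,t,cv2.TM_CCOEFF_NORMED);_,s,_,l=cv2.minMaxLoc(m);print(n,k,round(s,2),l[0]-20,l[1]+y0-max(v-18,0))
o=r.get_obs();print(np.round(o['contact_force'],1),np.abs(o['qvel']).max())
"
```

```text
top mug 1.0 0 0
top tumbler 0.97 0 0
top soap 0.98 0 0
top jar 0.67 1 -1
top spatula 0.25 4 -19
top saucer 0.72 -14 1
scene mug 1.0 0 0
scene tumbler 0.97 0 0
scene soap 0.99 0 0
scene jar 0.69 0 0
scene spatula 1.0 0 0
scene saucer 0.77 1 4
[-0.  -1.1  0.7] 0.007887777642481003
```

```bash
python3 -c "
from bench import r
print(r.hand_in())"
```

```text
the job is handed in; nothing more can be done
None
```

I handed the job in with the drainer hanging straight and still on the rail, about 2 mm from the marker by camera. The other kitchenware showed no movement where the cameras could see it clearly; the saucer was partly hidden. One unexplained 88 N wrist-force spike came during the retreat as joint 3 reached its limit, and the hand-in returned no verdict.

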